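Draw the instrument sled out of its clear housing to the pointer

TASK

The light-blue round end plate closes an instrument sled that runs on two steel rods inside the clear tube. Hook a fingertip behind the plate's rim, in the gap between plate and tube, and draw the sled out until the edge of the plate is level with the tip of the yellow pointer, then leave it there. Do not pinch the plate, do not bump hard against the clear tube, and leave the other things on the bench where they are.

Things in the scene. Friction and masses are not known exactly. Their poses are not given: they have to be found in the camera images.
- cradle: Fixed grey-painted base, 450 x 170 x 15 mm, carrying the tube and two steel rods. Origin at table level in its middle, straight below the tube's mouth; x axis level along the tube, from the mouth into it; z up. The sled comes out along -x. The 8 mm rods (30 mm either side of the middle, 50 mm above the table) end in a dark bracket 206 to 220 mm in front of the mouth, 65 mm high.
- tube: Clear plastic tube, 110 mm outside diameter, 4 mm wall, 200 mm long, fixed level in the cradle, grey cap on its far end. Origin on its axis at the open mouth, 80 mm above the table; axes as the cradle's. It must not be bumped with more than 15 N.
- mouth (a point): Highest point of the tube's open mouth, 135 mm above the table.
- sled (a joint): How far the sled is drawn out, m: 0 with 34 mm clear between tube mouth and back of the end plate, 0.15 at the outer stop; starts at 0.008 to 0.030 (gap 42 to 64 mm). About 3 N friction plus 15 N per m/s; stays where left. Behind the plate the gap is empty down to the tray, 70 mm below the plate's top; a green module (top 36 mm below the plate's top) begins 76 mm behind the plate's back.
- lip (a point): Topmost point of the end plate's rim, half-way through its thickness, 130 mm above the table; moves with the sled. The plate is an upright disc square to the rods, 100 mm diameter, 12 mm thick: light blue, front half 96 mm in diameter, rear half with a black seal round its edge. Its back face, behind which to hook, is 6 mm towards the tube from this point; bolt heads stand up to 3 mm proud of its front face.
- pointer_tip (a point): Tip of the fixed yellow pointer on the cradle's left side (+y of the cradle), pointing square at the rods, 80 mm above the table and 56 mm to the side of the tube's axis. Its place along the rods varies: 78 to 118 mm of sled travel from joint value 0. Post and foot reach 26 mm further out from the tip and 8 mm higher at most. Axes are the cradle's.
- blue_ring_mid (a point): Centre of a loose blue plastic ring, 68 mm diameter, 18 mm high, lying flat. Leave alone.
- spray_can_mid (a point): Centre of a loose upright black and yellow can, 64 mm diameter, 190 mm high. Leave alone.
- grease_jar_mid (a point): Centre of a loose amber jar, 60 mm diameter, 65 mm high. Leave alone.
- screwdriver_mid (a point): Middle of a loose red-handled screwdriver lying on the bench, about 200 mm long. Leave alone.

How it is judged (in metres and radians):
On the way, in this order (a step that is already met when the one before it is completed fails the run):
1. a fingertip pulls on the back of the end plate's rim (contact force between the fingers and sled_c0 above 0.7 N and velocity of joint sled above 0.002 m/s), for 0.2 s.
2. the edge of the plate is level with the pointer (x of lip in the frame of pointer_tip between -0.009 and 0.009 m and velocity of joint sled between -0.01 and 0.01 m/s), for 0.2 s.
At the end, for the whole second after the job is handed in: The sled is at rest with the middle of the end plate's thickness within 9 mm of the pointer's tip, measured along the rods, and ring, can, jar and screwdriver are within 20 mm of where they stood (x of lip in the frame of pointer_tip between -0.009 and 0.009 m and velocity of joint sled between -0.005 and 0.005 m/s and distance of each of blue_ring_mid, spray_can_mid, grease_jar_mid, screwdriver_mid from where it was at the start of the episode below 0.02 m); the robot touches nothing.
It fails at once if the end plate is pinched (fingers press on its front and back at once) (contact force between the fingers and sled_c1 above 2 N and contact force between the fingers and sled_c0 above 2 N).
It fails at once if the robot bumps the clear tube with more than 15 N (contact force between any of the fingers, the arm and tube above 15 N).
It fails at once if a loose thing is lifted or shifted by more than 20 mm (distance of any of blue_ring_mid, spray_can_mid, grease_jar_mid, screwdriver_mid from where it was at the start of the episode above 0.02 m).
It also fails if it takes over 40 s, if anything falls off the work surface, if the arm or the gripper's body presses on something with over 40 N, if the wrist force passes 120 N, or if a joint passes its speed limit or range.

ROBOT

A 7-joint arm with a two-finger parallel gripper is mounted at the origin on the work surface. World frame = base frame: x ahead of the robot, y to its left, z up, the work surface at z = 0. Lengths are in m, angles in degrees, forces in N, time in s.
With the tool pointing down it reaches from about 0.425 to 0.875 m from the base axis. Payload 8.4 kg.
Tool frame: the origin (TCP) lies on the centre line of the jaws, within the pads' length; the fingertips stand 14 mm ahead of it and the grasp point (between the pads) lies 5 mm behind it; z points along the fingers, y is the direction in which the jaws open and shut (so a half turn about z gives the same grasp; the last joint's range is limited). The gripper opens to 87 mm and grips with 3 to 60 N. Pads are 19 mm wide; open, the fingers measure 117 mm over their backs; the gripper's body (75 mm by 190 mm) begins 51 mm behind the grasp point.
Start: joints at [67.483, 19.091, 2.286, 83.961, -0.768, 76.965, -3.352], TCP at [0.188, -0.622, 0.237] pointing down, gripper open.
Joint ranges: [-147.57, 147.57], [-21.85, 119.76], [-74.77, 79.35], [14.55, 137.4], [-85.83, 265.84], [4.83, 119.75], [-152.11, 152.11]. Speed limits (degrees/s): [127.2, 127.2, 159.86, 159.86, 180, 180, 180].

INTERFACE

Orientations are given as a 3x3 rotation matrix whose columns are the frame's x, y, z axes.
In Python, from bench import sense, read_camera, camera_params, close_job, masks_of, place_of gives the robot as it stands. The module is installed in compiled form; this text tells all that it offers.
- The arm moves only by the tool drive_tool, never from a script. Its argument "deltas" is a list of rows, each a list of 3 entries, a list of its own where there are three numbers: the closure in counts, from 0 (fully open) to 255 (shut), then the shift along the world's x, y, z in cm, then the turn about the world's z in rad. A call has 1 to 10 rows; each row is the pose to reach, as a shift and turn from the pose commanded when the call began; what a row does not reach only later rows make up. A row lasts 1/8 s, in which the tool goes at most 62.5 mm and 10.7 degrees, less where a joint would pass 70% of its speed; a pose out of reach is approached as far as the arm can. A call with a gripper value outside its range is refused whole. The fingers move at their own pace and stop on an object; "newtons" is the grip in N (left out, the last holds). Time passes only in rows, so rows that repeat a pose let the fingers close. It gives the time, the measured TCP pose, the force and the opening at its end, in the units of the state.
- sense(): the state, without advancing time (a new reading comes with each control period).
- read_camera(name): name is "side" or "top"; returns (picture, depth): 420x560x3 uint8, red, green, blue; 420x560 float32, m along the optical axis (not along the pixel's ray), 0 where there is no reading.
- camera_params(name): a dict with "mtx" (3x3 intrinsics, pixels), "cam_to_world" (4x4, takes a point from camera to world coordinates). Camera axes: x right, y down, z forward; pixel columns grow to the right and rows downward; lengths in m; the calibration is good to about 2 mm. A picture is of the moment at which its call begins. camera_params takes no time and is no camera call.
- close_job(): hands the job in, once; it reports no verdict.
Trained networks look in the newest picture that a camera, given by its name, has taken for a name from the list of things; names that differ only in an ending like _2 or _b are one class to them, and where a whole thing is asked for, a point or a joint stands for the part that bears it (a point fixed in the world has none). Each returns a list of dicts, best first, with "confidence" (0 to 1); they miss things now and then, are a little off and sometimes report something else, mostly with a low value. They report only what shows in the picture. A call takes as long as a camera call.
- masks_of(camera, label): "mask" (420x560 bool, what is visible of it).
- place_of(camera, label): "location" ([x, y, z] in m, in world coordinates, good to about 4 mm: a listed point, or the origin of a listed thing).
The state is a dict: "clock": time; "joints": joint angles; "qvel": joint speeds; "effort": joint torques, N m; "tool_pos": TCP position; "ee_rot": TCP orientation; "ft_force": force on the tool from outside, world axes, zero at the start; "ft_torque": the same for the moment, N m; "finger_gap": finger opening in m.
Only numpy, scipy, OpenCV 4.12 (cv2) and the standard library are available. Lean on these libraries where they do the work, as an engineer would, in place of code of your own. Each camera call takes 0.05 s, during which the arm holds its last target. There are 200 camera calls.

## Working session

There is one attempt and no reset: what is moved stays moved. The work goes in short steps, Python scripts to look and compute and a tool call to move; the robot and the scene stay as the last step left them, time stands still between calls to the robot, and variables do not carry over. Pictures are saved under pics/ and viewed, about 8 in all and at most 12, crops included, and the job is handed in when it is done.

Besides the shell and the picture viewer there is one more tool, called after "Request:" by a JSON object that holds its "name" and its "arguments". drive_tool: Moves the arm, as the interface text tells. Its arguments: {"type":"object","properties":{"deltas":{"type":"array"},"newtons":{"type":"number"}},"required":["deltas"]}

```bash
mkdir -p pics; python3 - <<'E'
from bench import *
import cv2,numpy as np
s=sense();print(s['clock'],s['tool_pos'],s['ee_rot'],s['finger_gap'],s['ft_force'])
ims=[]
for c in("side","top"):
    im,d=read_camera(c);cv2.imwrite(f"pics/{c}0.png",im[:,:,::-1])
    print(c,np.round(camera_params(c)['cam_to_world'],3).tolist())
    for l in("cradle","tube","mouth","lip","pointer_tip","blue_ring_mid","spray_can_mid","grease_jar_mid","screwdriver_mid"):
        print(l,[(np.round(r['location'],4).tolist(),round(r['confidence'],2)) for r in place_of(c,l)[:2]])
E
```

```text
0.0 [ 0.18805919 -0.62174974  0.23565659] [[ 9.57153755e-01  2.89579599e-01 -5.86746376e-04]
 [ 2.89580163e-01 -9.57152620e-01  1.48039845e-03]
 [-1.32912641e-04 -1.58687905e-03 -9.99998732e-01]] 0.08695774427419485 [-0.18047136  0.08036753  0.41249422]
side [[-0.746, -0.374, 0.551, 0.209], [-0.666, 0.436, -0.606, 0.5], [-0.013, -0.819, -0.574, 0.505], [0.0, 0.0, 0.0, 1.0]]
cradle [([0.661, -0.0821, 0.0031], 0.9)]
tube [([0.6557, -0.0828, 0.0813], 0.95)]
mouth [([0.6578, -0.082, 0.1377], 0.57)]
lip [([0.5908, -0.0941, 0.1372], 0.73), ([0.5141, 0.0726, 0.0115], 0.48)]
pointer_tip [([0.5175, -0.056, 0.0751], 0.68)]
blue_ring_mid [([0.5721, -0.2459, 0.0086], 0.8)]
spray_can_mid [([0.7425, -0.2655, 0.0929], 0.81)]
grease_jar_mid [([0.6528, 0.0941, 0.0271], 0.75)]
screwdriver_mid [([0.6594, -0.0827, 0.0037], 0.7), ([0.5132, 0.0698, 0.0093], 0.61)]
top [[0.001, -0.971, 0.238, 0.465], [-1.0, 0.0, 0.006, 0.044], [-0.006, -0.238, -0.971, 0.805], [0.0, 0.0, 0.0, 1.0]]
cradle [([0.6589, -0.0856, 0.0005], 0.9), ([0.5921, -0.094, 0.1311], 0.21)]
tube [([0.656, -0.0836, 0.0807], 0.89)]
mouth [([0.66, -0.0785, 0.1379], 0.88)]
lip [([0.592, -0.0954, 0.134], 0.95)]
pointer_tip [([0.5187, -0.0524, 0.0832], 0.58)]
blue_ring_mid [([0.5753, -0.2429, 0.0094], 0.75)]
spray_can_mid [([0.7473, -0.2683, 0.0923], 0.78)]
grease_jar_mid [([0.6567, 0.0895, 0.0365], 0.96)]
screwdriver_mid [([0.5185, 0.0769, 0.0072], 0.79)]
```

View pics/side0.png

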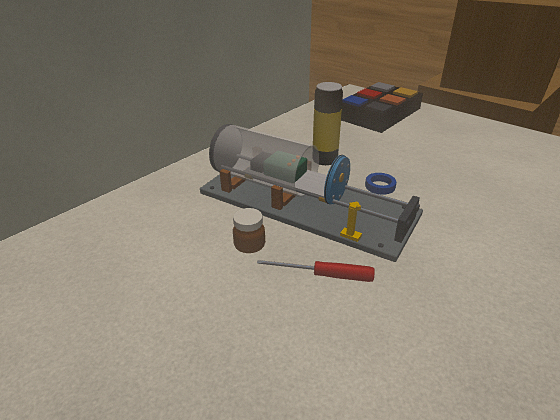

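View pics/top0.png

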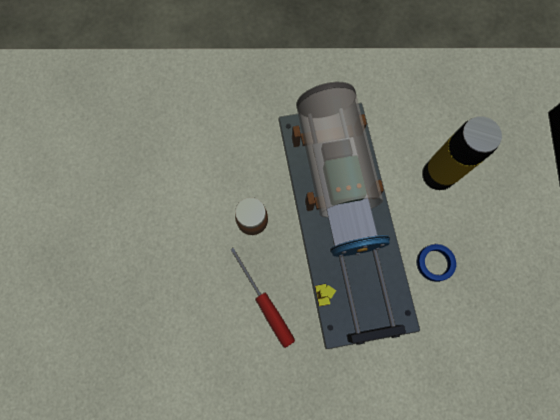

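The side view shows the disc at (337,180), tube mouth at about (318,163) and pointer at (353,210). In the top view the disc is at (360,245) and the pointer at (325,293), with the gap open and about 60 mm wide. Next I'll measure the axis direction precisely.

```bash
cat > h.py <<'E'
from bench import *
import cv2,numpy as np
def cloud(c,d):
    p=camera_params(c);K=p['mtx'];T=p['cam_to_world']
    v,u=np.mgrid[:420,:560]
    P=np.stack([(u-K[0,2])/K[0,0]*d,(v-K[1,2])/K[1,1]*d,d],-1)
    return P@T[:3,:3].T+T[:3,3]
E
python3 - <<'E'
from h import *
O=None
for c in("top","side"):
    im,d=read_camera(c);P=cloud(c,d)
    m=masks_of(c,"cradle")[0]['mask']&(d>0)
    q=P[m];q=q[abs(q[:,2]-.015)<.005]
    r=cv2.minAreaRect(q[:,:2].astype(np.float32)*1000);print(c,'rect',r)
    if c=="top":
        (cx,cy),(w,h),a=r
        a=np.radians(a if w>h else a-90)
        a=(a+np.pi/2)%np.pi-np.pi/2
        C=np.array([np.cos(a),np.sin(a)]);N=np.array([-C[1],C[0]]);print('yaw',np.degrees(a))
        O=np.array([cx,cy])/1000
    for l in("lip","pointer_tip"):
        R=place_of(c,l)
        if R:print(l,[( (np.array(x['location'])[:2]-O)@np.array([C,N]).T,x['confidence']) for x in R[:1]])
    hsv=cv2.cvtColor(im,cv2.COLOR_RGB2HSV)
    y=(hsv[...,0]>20)&(hsv[...,0]<32)&(hsv[...,1]>180)&(hsv[...,2]>90)&(d>0)
    L=np.concatenate([(P[...,:2]-O)@np.array([C,N]).T,P[...,2:]],-1)
    q=L[y&(abs(L[...,0])<.2)&(abs(L[...,1])<.1)];q=q[(q[:,2]>.07)]
    print('yellow high',len(q),q.min(0),q.max(0),np.median(q,0), 'innermost',q[q[:,1].argsort()[:5]].round(4).tolist())
    b=(hsv[...,0]>95)&(hsv[...,0]<115)&(hsv[...,1]>90)&(d>0)&(abs(L[...,1])<.07)&(abs(L[...,0])<.2)
    q=L[b&(L[...,2]>.115)];print('blue top',len(q),np.percentile(q,[5,50,95],0).round(4).tolist())
    t=masks_of(c,"tube")
    if t:
        q=L[t[0]['mask']&(d>0)&(L[...,2]>.09)];print('tube',np.percentile(q,[1,5,50],0).round(4).tolist())
E
```

```text
top rect ((660.4873657226562, -83.02157592773438), (449.34381103515625, 170.7773895263672), 10.503939628601074)
yaw 10.503939628601072
lip [(array([-0.07011721, -0.00030088]), 0.95)]
pointer_tip [(array([-0.13546339,  0.05920918]), 0.58)]
yellow high 25 [-0.14166052  0.06058017  0.07132515] [-0.12532994  0.08201495  0.08759484] [-0.13547683  0.06954678  0.08532481] innermost [[-0.1331, 0.0606, 0.0858], [-0.1347, 0.061, 0.0866], [-0.1293, 0.063, 0.0851], [-0.1375, 0.0631, 0.085], [-0.1355, 0.0639, 0.0816]]
blue top 347 [[-0.0736, -0.03, 0.1164], [-0.0681, 0.0026, 0.1261], [-0.0631, 0.0315, 0.1311]]
tube [[0.0015, -0.0476, 0.0937], [0.0091, -0.0405, 0.1024], [0.1004, 0.01, 0.1298]]
side rect ((658.0919799804688, -80.39794921875), (449.48101806640625, 170.84585571289062), 10.639049530029297)
lip [(array([-0.07171909,  0.00203021]), 0.87)]
pointer_tip [(array([-0.13531217,  0.05124821]), 0.94)]
yellow high 67 [-0.14412956  0.0585413   0.07058853] [-0.12329884  0.08359602  0.08880596] [-0.13354648  0.07333378  0.08495179] innermost [[-0.1344, 0.0585, 0.0837], [-0.1311, 0.0597, 0.0833], [-0.1371, 0.0604, 0.0836], [-0.1299, 0.0616, 0.084], [-0.1338, 0.0622, 0.0857]]
blue top 83 [[-0.0752, -0.0074, 0.1161], [-0.0711, 0.0198, 0.1245], [-0.0645, 0.0338, 0.1291]]
tube [[-0.0012, -0.0477, 0.0909], [0.0042, -0.0138, 0.0937], [0.0906, 0.0356, 0.1211]]
```

Request:
{"name": "drive_tool", "arguments": {"deltas": [[255, [0, 0, 6], 0], [255, [4, 5, 10], 0], [255, [8, 10, 10], 0], [255, [12, 15, 10], 0], [255, [16, 20, 10], -0.02], [255, [20, 25, 10], -0.04], [255, [24, 30, 10], -0.06], [255, [28, 35, 10], -0.08], [255, [32, 40, 10], -0.1], [255, [36, 44, 10], -0.11]], "newtons": 20}}

```text
clock: 2.75
tool_pos: [0.5382, -0.1921, 0.3371]
ee_rot: [[0.983, 0.182, 0.001], [0.182, -0.983, -0.001], [0.001, 0.001, -1.0]]
ft_force: [1.1, -0.9, -0.3]
finger_gap: 0.0015
```

Request:
{"name": "drive_tool", "arguments": {"deltas": [[255, [4, 4.7, 0], 0], [255, [8, 9.4, 0], 0], [255, [8, 9.4, -4], 0], [255, [8, 9.4, -8], 0], [255, [8, 9.4, -12], 0], [255, [8, 9.4, -14], 0], [255, [8, 9.4, -14], 0], [255, [8, 9.4, -14], 0]]}}

```text
clock: 3.75
tool_pos: [0.6182, -0.0998, 0.1984]
ee_rot: [[0.983, 0.183, 0.002], [0.183, -0.983, -0.0], [0.002, 0.001, -1.0]]
ft_force: [0.8, 0.3, 0.4]
finger_gap: 0.0004
```

```bash
python3 - <<'E'
from h import *
ims=[]
for c in("top","side"):
    im,d=read_camera(c)
    ims.append(cv2.resize(im[60:340,200:480] if c=="top" else im[60:270,190:440],(400,400) if c=="top" else (400,336)))
ims[1]=cv2.copyMakeBorder(ims[1],0,64,0,0,cv2.BORDER_CONSTANT)
cv2.imwrite("pics/b.png",np.hstack(ims)[:,:,::-1])
s=sense();print(s['clock'],s['tool_pos'],s['ft_force'])
E
```

```text
3.85 [ 0.61819266 -0.09982378  0.19839943] [0.42778888 0.19128964 1.20073822]
```

View pics/b.png

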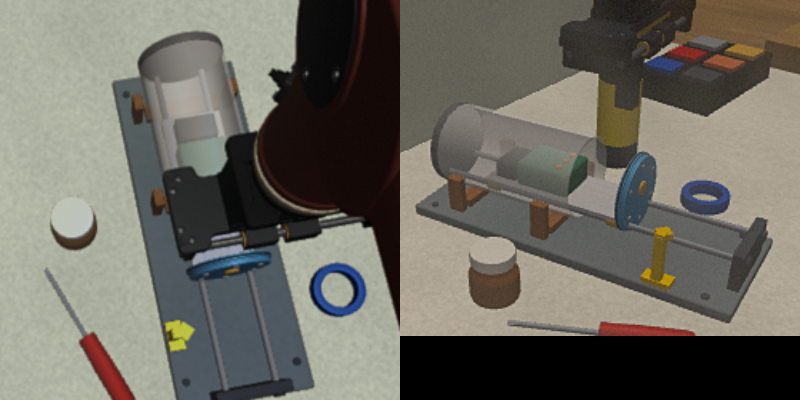

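The combined view shows the closed gripper above the gap, at about (235,210) in the top crop. The plate hasn't moved. I'll centre it and go down.

Request:
{"name": "drive_tool", "arguments": {"deltas": [[255, [1, 1.2, 0], 0], [255, [1, 1.2, -1], 0], [255, [1, 1.2, -3], 0], [255, [1, 1.2, -5], 0], [255, [1, 1.2, -7], 0], [255, [1, 1.2, -8], 0], [255, [1, 1.2, -8], 0], [255, [1, 1.2, -8], 0]]}}

```text
clock: 4.85
tool_pos: [0.6278, -0.0878, 0.1172]
ee_rot: [[0.983, 0.183, 0.001], [0.183, -0.983, -0.0], [0.001, 0.0, -1.0]]
ft_force: [0.8, -0.2, -0.2]
finger_gap: 0.0007
```

```bash
python3 - <<'E'
from h import *
ims=[]
for c in("top","side"):
    im,d=read_camera(c)
    for l in ("lip","pointer_tip"): print(c,l,[(r['location'].__str__(),r['confidence']) for r in place_of(c,l)[:1]])
    ims.append(cv2.resize(im[60:340,200:480] if c=="top" else im[60:270,190:440],(400,400) if c=="top" else (400,336)))
ims[1]=cv2.copyMakeBorder(ims[1],0,64,0,0,cv2.BORDER_CONSTANT)
cv2.imwrite("pics/c.png",np.hstack(ims)[:,:,::-1])
s=sense();print(s['clock'],s['tool_pos'],s['ft_force'])
E
```

```text
top lip [('[0.5933, -0.0961, 0.1284]', 0.77)]
top pointer_tip [('[0.5177, -0.0516, 0.0811]', 0.55)]
side lip [('[0.5915, -0.0974, 0.1371]', 0.81)]
side pointer_tip [('[0.5195, -0.0581, 0.0745]', 0.93)]
5.15 [ 0.62748599 -0.08776787  0.11698539] [-0.40718499 -0.19195303  0.2568044 ]
```

View pics/c.png

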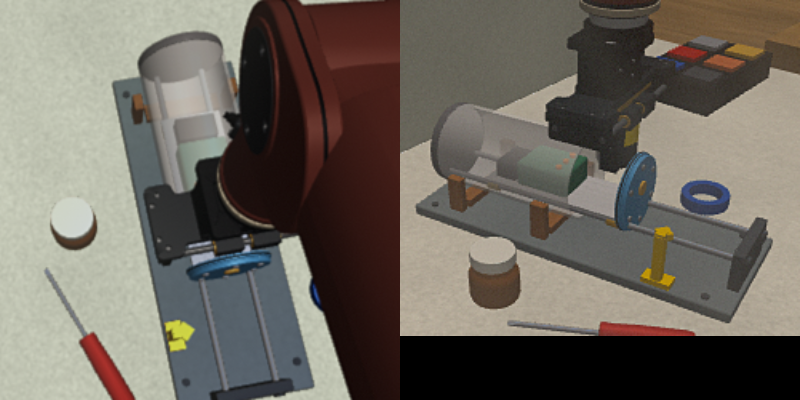

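The side crop shows the fingers down in the gap behind the plate, at about (620,165), with no contact force. Next I'll pull along the rods.

Request:
{"name": "drive_tool", "arguments": {"deltas": [[255, [-0.79, -0.15, 0], 0], [255, [-1.57, -0.29, 0], 0], [255, [-1.97, -0.36, 0], 0], [255, [-2.36, -0.44, 0], 0], [255, [-2.95, -0.55, 0], 0], [255, [-3.54, -0.66, 0], 0], [255, [-4.13, -0.76, 0], 0], [255, [-4.72, -0.87, 0], 0], [255, [-5.31, -0.98, 0], 0], [255, [-5.9, -1.09, 0], 0]]}}

```text
clock: 6.4
tool_pos: [0.568, -0.0988, 0.1167]
ee_rot: [[0.983, 0.183, 0.0], [0.183, -0.983, -0.0], [0.0, 0.0, -1.0]]
ft_force: [3.6, -1.1, -0.1]
finger_gap: 0.0005
```

```bash
cat > m.py <<'E'
from h import *
a=np.radians(10.5);C=np.array([np.cos(a),np.sin(a)]);N=np.array([-C[1],C[0]]);O=np.array([.6595,-.082])
for c in("top","side"):
    im,d=read_camera(c);P=cloud(c,d)
    L=np.concatenate([(P[...,:2]-O)@np.array([C,N]).T,P[...,2:]],-1)
    for l in("lip","pointer_tip"):
        R=place_of(c,l)
        if R:print(c,l,((np.array(R[0]['location'])[:2]-O)@np.array([C,N]).T).round(4),R[0]['confidence'])
    hsv=cv2.cvtColor(im,cv2.COLOR_RGB2HSV)
    b=(hsv[...,0]>95)&(hsv[...,0]<115)&(hsv[...,1]>90)&(d>0)&(abs(L[...,1])<.07)&(abs(L[...,0])<.2)
    q=L[b&(L[...,2]>.115)]
    if len(q):print('blue top',len(q),np.percentile(q,[5,50,95],0).round(4).tolist())
    cv2.imwrite(f"pics/m_{c}.png",im[:,:,::-1])
s=sense();print(s['clock'],s['tool_pos'],(s['tool_pos'][:2]-O)@C,s['ft_force'])
E
python3 m.py
```

```text
top pointer_tip [-0.1342  0.0566] 0.54
blue top 36 [[-0.1175, -0.0394, 0.1181], [-0.1111, 0.0353, 0.2158], [-0.0878, 0.0519, 0.5409]]
side lip [-0.115  -0.0006] 0.81
side pointer_tip [-0.1305  0.05  ] 0.72
blue top 99 [[-0.1165, -0.0152, 0.1159], [-0.1124, 0.0159, 0.1246], [-0.1059, 0.0329, 0.1297]]
6.7 [ 0.56776454 -0.09853667  0.11626546] -0.09321290482459749 [0.15647731 0.23122078 0.69788734]
```

Request:
{"name": "drive_tool", "arguments": {"deltas": [[255, [-0.49, -0.09, 0], 0], [255, [-0.98, -0.18, 0], 0], [255, [-1.38, -0.26, 0], 0], [255, [-1.67, -0.31, 0], 0], [255, [-1.87, -0.35, 0], 0], [255, [-2.06, -0.38, 0], 0], [255, [-2.06, -0.38, 0], 0], [255, [-2.06, -0.38, 0], 0], [255, [-2.06, -0.38, 0], 0]]}}

```text
clock: 7.82
tool_pos: [0.5475, -0.1028, 0.1165]
ee_rot: [[0.983, 0.182, -0.0], [0.182, -0.983, -0.0], [-0.0, 0.0, -1.0]]
ft_force: [0.2, 1.0, 0.3]
finger_gap: 0.0003
```

```bash
python3 m.py; python3 -c "
import cv2
a=cv2.imread('pics/m_side.png')[150:270,280:440];cv2.imwrite('pics/d.png',cv2.resize(a,(640,480),interpolation=cv2.INTER_CUBIC))"
```

```text
top lip [-0.1311  0.0548] 0.22
top pointer_tip [-0.1339  0.0563] 0.53
blue top 61 [[-0.1608, -0.0404, 0.1883], [-0.1216, 0.0406, 0.527], [-0.0987, 0.0547, 0.541]]
side lip [-0.1322  0.0013] 0.87
side pointer_tip [-0.1355  0.0527] 0.77
blue top 104 [[-0.137, -0.0148, 0.1167], [-0.1326, 0.0153, 0.1255], [-0.1262, 0.0321, 0.1297]]
8.125 [ 0.54745913 -0.10263256  0.11643501] -0.11392472470787114 [0.29940262 0.78670495 0.80786617]
```

View pics/d.png

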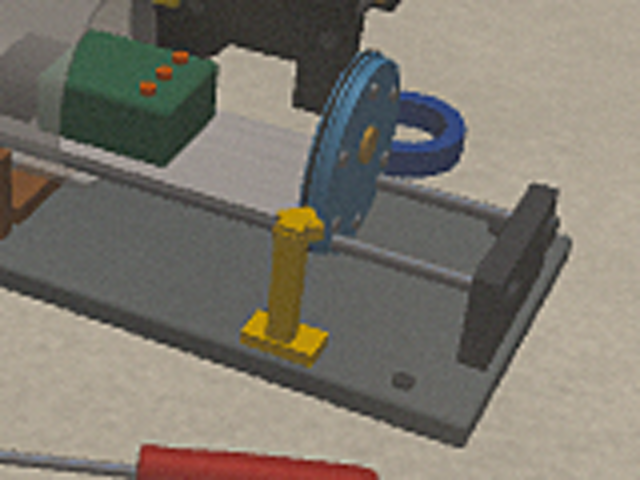

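The crop shows the yellow pointer's tip (320,230) aimed at the plate's lower edge. The plate may be 2–3 mm short. I'll nudge it 2 mm, back the finger off and lift.

Request:
{"name": "drive_tool", "arguments": {"deltas": [[255, [-0.1, -0.02, 0], 0], [255, [-0.2, -0.04, 0], 0], [255, [-0.2, -0.04, 0], 0], [255, [-0.2, -0.04, 0], 0], [255, [-0.2, -0.04, 0], 0], [255, [0.6, 0.11, 0], 0], [255, [1.3, 0.24, 0], 0], [255, [1.3, 0.24, 0], 0], [255, [1.3, 0.24, 1], 0], [255, [1.3, 0.24, 4], 0]]}}

```text
clock: 9.38
tool_pos: [0.5595, -0.1, 0.1562]
ee_rot: [[0.983, 0.183, -0.003], [0.183, -0.983, 0.001], [-0.003, -0.001, -1.0]]
ft_force: [0.5, -0.8, 0.2]
finger_gap: 0.0005
```

Request:
{"name": "drive_tool", "arguments": {"deltas": [[255, [0, 0, 4], 0], [255, [0, 0, 8], 0], [255, [0, 0, 12], 0], [255, [0, -3, 16], 0], [255, [0, -8, 18], 0], [255, [0, -13, 18], 0], [255, [0, -18, 18], 0], [255, [0, -20, 18], 0], [255, [0, -20, 18], 0]]}}

```text
clock: 10.5
tool_pos: [0.5602, -0.301, 0.3366]
ee_rot: [[0.984, 0.181, -0.0], [0.181, -0.984, 0.0], [-0.0, -0.0, -1.0]]
ft_force: [-0.4, 0.7, 0.1]
finger_gap: 0.0005
```

```bash
python3 m.py; python3 -c "
import cv2,numpy as np
cv2.imwrite('pics/e.png',np.hstack([cv2.resize(cv2.imread('pics/m_side.png')[150:270,280:440],(400,300)),cv2.resize(cv2.imread('pics/m_top.png')[200:350,220:420],(400,300))]))"
```

```text
top lip [-0.131  -0.0004] 0.71
top pointer_tip [-0.1387  0.057 ] 0.69
blue top 344 [[-0.137, -0.0317, 0.1164], [-0.1313, 0.0021, 0.1262], [-0.1265, 0.0306, 0.131]]
side lip [-0.1342 -0.0048] 0.81
side pointer_tip [-0.1384  0.0538] 0.77
blue top 88 [[-0.1384, -0.014, 0.1166], [-0.1346, 0.0158, 0.1253], [-0.1283, 0.0318, 0.1295]]
10.8 [ 0.56108285 -0.29841412  0.33696642] -0.13620748415692563 [0.89738411 0.10622945 0.23808057]
```

View pics/e.png

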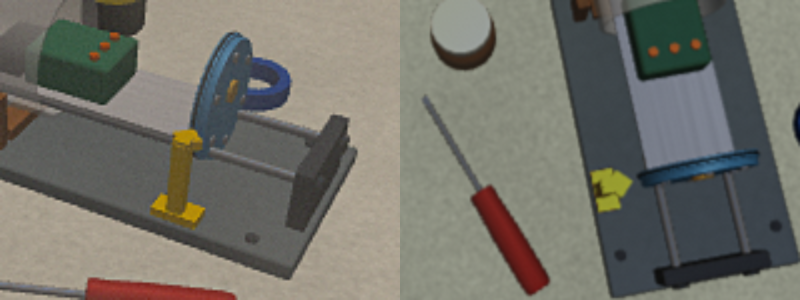

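The plate and pointer line up: pointer tip at (190,140) in the side crop and (631,183) in the top crop, plate edge at (640,178). The plate is about 2–4 mm short, within the 9 mm allowed. I'll check the loose things and hand in.

```bash
python3 - <<'E'
from h import *
read_camera("side")
for l in("blue_ring_mid","spray_can_mid","grease_jar_mid","screwdriver_mid"):
    print(l,[np.round(r['location'],3).tolist() for r in place_of("side",l)[:2]])
s=sense();print(s['clock'],s['ft_force'],abs(s['qvel']).max())
close_job()
E
```

```text
blue_ring_mid [[0.574, -0.248, 0.008]]
spray_can_mid [[0.745, -0.269, 0.092], [0.516, -0.056, 0.076]]
grease_jar_mid [[0.653, 0.094, 0.028]]
screwdriver_mid [[0.516, 0.071, 0.009], [0.664, -0.083, 0.005]]
11.05 [ 0.59063865 -0.48623909 -0.70105622] 0.08279913076593545
the job is handed in; nothing more can be done
```

I hooked the closed fingertips behind the plate's rim and drew the sled out about 63 mm along the rods. I then backed the fingers off, lifted clear and handed the job in at 11 s of robot time; no verdict was reported.

- **Position:** my depth measurements put the middle of the plate about 2–3 mm short of the pointer tip. The pointer detector disagreed with itself: its last readings put the plate 4 mm (side camera) and 8 mm (top camera) short. Its average over the whole run put it about 3.5 mm short. All of these are inside the 9 mm limit, but the 8 mm reading would leave almost no margin.
- **Loose things:** ring, can, jar and screwdriver all measured within about 5 mm of where they started, which is roughly the detector's own error.
- **Forces:** about 4 N showed at the wrist while pulling, and about 1 N or less after the arm was clear. Readings were taken only at the end of each move, so a brief peak would not have shown. I saw no sign of the tube being touched.

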